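# Load a plaster cast into the notched model clamp

## Task

Clamp the larger plaster cast for bench work: squeeze the release lever of the model clamp, slide its jaw fully back to the last notch and let go so that it latches. Set the cast teeth up on the bed against or near the end stop, long side along the bed (do not drop it), then squeeze the lever again, slide the jaw up to the cast, to the closest notch that the cast allows, and let go so that it latches. Leave the small cast where it is.

Things in the scene. Friction and masses are not known exactly. Their poses are not given: they have to be found in the camera images.
- clamp: The model clamp, fixed to the bench: an aluminium bed 50 mm wide (its x), 360 mm long (its y) and 20 mm high, with an end stop near its -y end and the sliding jaw with its release lever towards +y. Origin: centre of the bed's underside, z up. A central row of 7 notches, 20 mm apart and 10 mm deep, is cut in the bed's top.
- stop_face (a point): Point on the end stop's flat face, middle of its lower edge, at the height of the bed's top (20 mm above the bench). The stop (50 mm wide, 40 mm high) extends from here to -y; the bay for the cast lies to +y. Axes as the clamp's. Where the stop is bolted along the bed differs from run to run.
- jaw_face (a point): Point on the sliding jaw's flat face that looks at the stop, middle of its lower edge, at the height of the bed's top; it moves with the jaw. Axes as the clamp's. The jaw plate is 50 mm wide, 40 mm high.
- handle (a point): Squeeze point on the jaw, 42 mm +y of jaw_face, 78 mm above the bed's top, amid two upright bars 24 mm wide (x), 12 mm thick (y), tops 101 mm above the bed. Outer face of the fixed aluminium bar: 22 mm to -y (free above the 40 mm jaw plate). Outer face of the dark steel release lever: 36 mm to +y at rest (58 mm over both), 22 mm fully squeezed (44 mm over both). Push lever towards -y.
- jaw (a joint): Slide of the jaw along the bed, m: 0 at the first notch (nearest the stop), then a notch every 0.020 up to the last, 0.120 (fully back, end of travel 0.1215); grows away from the stop (+y of the clamp). Friction 1.5 N. Locked in a notch by the pawl, with about 2 mm of play either way, unless the lever is squeezed.
- lever (a joint): Release lever, rad: 0 at rest with the pawl down in a notch, 0.2 fully squeezed (end of travel). The pawl is clear of the notches above 0.14; about 0.13 while it rests on top between two notches. Hinged across the bed 10 mm above the bed's top; the spring takes 5 N at the handle to start, 8 N fully squeezed.
- cast: The larger plaster cast, loose: a base block 58 mm wide (its x), 80 mm long (its y) and 26 mm high with a horseshoe of teeth on top, 39 mm high in all; about 0.2 kg. Origin: centre of the underside, z up through the teeth. Either way round is good in the clamp.
- small_cast: A smaller plaster cast, loose: base 36 x 55 x 22 mm with a single straight row of teeth. Origin: centre of the underside. To be left alone.
Things that resemble listed ones, but are neither listed nor needed, are in the scene too. Leave any turquoise look-alike of the part that bears stop_face alone. Leave any brown look-alike of the cast alone.

How it is judged:
By the outcome, as a careful person would: the job done as asked, in the order asked, and still so for the second after the job is handed in, with the robot touching nothing.
It also fails if it takes over 54 s, if anything falls off the work surface, if the arm or the gripper's body presses on something with over 40 N, if the wrist force passes 120 N, or if a joint passes its speed limit or range.

## Robot

A 7-joint arm with a two-finger parallel gripper is mounted at the origin on the work surface. World frame = base frame: x ahead of the robot, y to its left, z up, the work surface at z = 0. Lengths are in m, angles in rad, forces in N, time in s.
With the tool pointing down it reaches from about 0.35 to 0.9 m from the base axis. Payload 8.1 kg.
Tool frame: the origin (TCP) lies on the centre line of the jaws, within the pads' length; the fingertips stand 11 mm ahead of it and the grasp point (between the pads) lies 8 mm behind it (arm.finger_overhang is the distance from the TCP to the fingertips, in m); z points along the fingers, y is the line along which they close (so a half turn about z gives the same grasp; the last joint's range is limited). The gripper opens to 85 mm and grips with 20 to 120 N. Pads are 22 mm wide; open, the fingers measure 114 mm over their backs; the gripper's body (76 mm by 85 mm) begins 54 mm behind the grasp point. The pads swing forward as they close: fully open they stand 13 mm farther back than shut.
Start: joints at [-1.299, 0.434, 0.025, 1.573, -0.012, 1.134, -0.075], TCP at [0.229, 0.582, 0.242] pointing down, gripper open.
Joint ranges: [-2.62, 2.62], [-0.44, 2.09], [-1.27, 1.32], [0.08, 2.57], [-1.32, 4.46], [0.12, 2], [-2.74, 2.74]. Speed limits (rad/s): [2.22, 2.22, 3.01, 3.01, 3.14, 3.14, 3.14].

## Interface

Orientations are given as a 3x3 rotation matrix whose columns are the frame's x, y, z axes.
In Python, from workcell import arm gives the robot as it stands.
- The arm moves only by the tool arm_command, never from a script. Its argument "series" is a list of rows, each a list of 7 numbers: the opening in per cent of the stroke, from 0 (shut) to 100 (fully open), then the shift along the world's x, y, z in mm, then the turn, a rotation vector about the world's x, y, z in degrees. In form: [[fingers, tx, ty, tz, rx, ry, rz], ...]. A call has 1 to 10 rows; each row shifts and turns the commanded pose from where the row before left it; what a row does not reach is not made up. A row lasts 1/10 s, in which the tool goes at most 50 mm and 8.59 degrees, less where a joint would pass 70% of its speed; a pose out of reach is approached as far as the arm can. A call is refused whole if a number of a shift passes 50 or a number of a turn 8.59, either way. A call with a gripper value outside its range is refused whole. The fingers move at their own pace and stop on an object; the grip force is fixed at half the most. Time passes only in rows, so rows that do not move let the fingers close. It gives the time, the measured TCP pose, the force, the opening and the grip force at its end, in the units of the state.
- arm.get_obs(): the state, without advancing time (a new reading comes with each control period).
- arm.read_camera(name): name is "scene" or "top" or "wrist"; returns a dict with "frame" (420x560x3 uint8, red, green, blue), "K" (3x3 intrinsics, pixels), "origin" and "orientation" of the camera in the world; the wrist camera has in their place "T_tool_cam" (4x4, takes a point from camera to tool coordinates, whose origin is the TCP and whose axes are the flange's). Camera axes: x right, y up, looking along -z (the intrinsics and any distortion apply to the point x, -y, -z); pixel columns grow to the right and rows downward; lengths in m; the calibration is good to about 2 mm. The wrist camera is an equidistant fisheye: a pixel r from the principal point sees the ray r / f radians off the axis. A picture is of the moment at which its call begins: read the wrist's pose just before it. There is no depth.
- arm.finish_job(): hands the job in; it is judged then, once.
The state is a dict: "t": time; "joint_pos": joint angles; "dq": joint speeds; "joint_torque": joint torques, N m; "eef_pos": TCP position; "orientation": TCP orientation; "ft_force": force on the tool from outside, world axes, zero at the start; "torque": the same for the moment, N m; "width": finger opening in m; "grip_force": force on a finger pad.
Only numpy, scipy, OpenCV 4.12 (cv2) and the standard library are available. Lean on these libraries where they do the work, as an engineer would, in place of code of your own. Each camera call takes 0.05 s, during which the arm holds its last target. There are 200 camera calls.

## Working session

There is one attempt and no reset: what is moved stays moved. The work goes in short steps, Python scripts to look and compute and a tool call to move; the robot and the scene stay as the last step left them, time stands still between calls to the robot, and variables do not carry over. Pictures are saved under pics/ and viewed, at most 10 in all, crops included, and the job is handed in when it is done.

Besides the shell and the picture viewer there is one more tool, called after ">>>" by a JSON object that holds its "api" and its "payload". arm_command: Moves the arm, as the interface text tells. Its arguments: {"type":"object","properties":{"series":{"type":"array","items":{"type":"array","items":{"type":"number"}}}},"required":["series"]}

```bash
ls; mkdir -p pics
python3 - <<'E'
from workcell import arm
import cv2,numpy as np
o=arm.get_obs();print(o['t'],o['eef_pos'],o['orientation'],o['width'])
for n in("top","scene"):
    c=arm.read_camera(n);cv2.imwrite(f"pics/{n}0.png",c['frame'][:,:,::-1]);print(n,c['K'],c['origin'],c['orientation'],[k for k in c])
    np.savez(f"pics/{n}0.npz",**{k:v for k,v in c.items()})
E
```

```text
pics
0.0 [0.22867728 0.5811232  0.24149578] [[-9.30534992e-01  3.66202680e-01 -4.75254403e-04]
 [ 3.66202966e-01  9.30533702e-01 -1.55484612e-03]
 [-1.27148575e-04 -1.62087829e-03 -9.99998678e-01]] 0.08536083624075892
top [[546.61560997   0.         290.4671032 ]
 [  0.         546.61560997 213.60124647]
 [  0.           0.           1.        ]] [ 0.39599546 -0.02648605  1.12114567] [[ 0.01684046  0.99439294 -0.10439868]
 [-0.99984209  0.01734063  0.00388504]
 [ 0.00567359  0.10431677  0.99452794]] ['frame', 'K', 'origin', 'orientation']
scene [[466.4245157    0.         276.78433264]
 [  0.         466.4245157  211.8811533 ]
 [  0.           0.           1.        ]] [ 0.95040409 -0.68524681  0.62498747] [[ 0.82348062 -0.33198832  0.46006894]
 [ 0.56705491  0.45572182 -0.68612415]
 [ 0.01812175  0.82589429  0.5635337 ]] ['frame', 'K', 'origin', 'orientation']
```

View pics/top0.png

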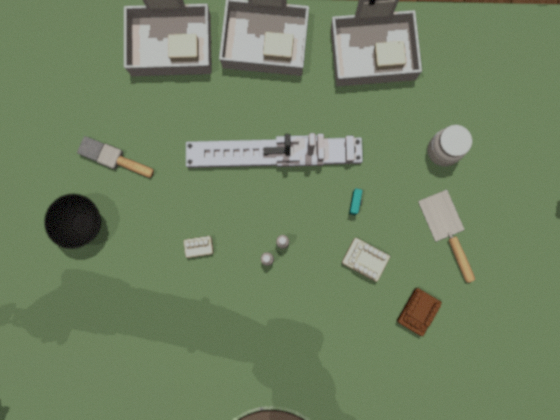

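View pics/scene0.png

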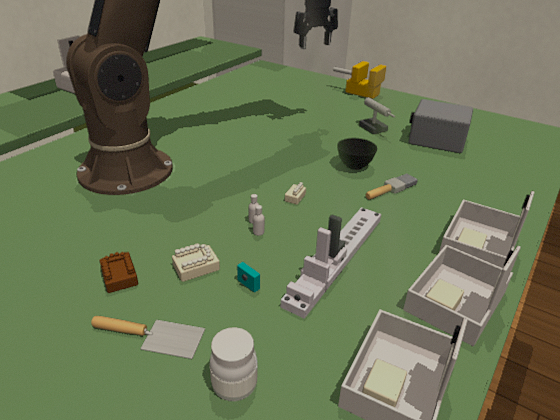

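The top view (right = world −y, up = +x) shows the clamp from about (186,155) to (362,151), with the stop at (352,150) and the jaw at about (310,148). The large cast is at (366,260), the small one at (198,247), and the decoys are turquoise (356,201) and brown (420,312). I'll enlarge this to get the edges.

```bash
cat > h.py <<'E'
import numpy as np,cv2
def load(n):
    return dict(np.load(f"pics/{n}.npz"))
def ray(c,u,v):
    K=c['K'];d=np.array([(u-K[0,2])/K[0,0],-(v-K[1,2])/K[1,1],-1]);return c['orientation']@d
def plane(c,u,v,z):
    d=ray(c,u,v);o=c['origin'];return o+d*(z-o[2])/d[2]
def proj(c,p):
    q=c['orientation'].T@(np.asarray(p)-c['origin']);return c['K'][0,0]*q[0]/-q[2]+c['K'][0,2],-c['K'][1,1]*q[1]/-q[2]+c['K'][1,2]
E
python3 - <<'E'
from h import *
t=load("top0")['frame'][:,:,::-1]
a=cv2.resize(t[120:180,180:380],None,fx=4,fy=4,interpolation=cv2.INTER_CUBIC)
b=cv2.resize(t[225:290,330:430],None,fx=4,fy=4,interpolation=cv2.INTER_CUBIC)
im=np.zeros((500,800,3),np.uint8);im[:240]=a;im[240:500,:400]=b
s=load("scene0")['frame'][:,:,::-1];im[240:500,410:800]=cv2.resize(s[200:330,280:410],None,fx=3,fy=2,interpolation=cv2.INTER_CUBIC)
cv2.imwrite("pics/crop.png",im)
# cast & bed masks
t=load("top0");f=t['frame'].astype(int)
hsv=cv2.cvtColor(t['frame'],cv2.COLOR_RGB2HSV)
def rect(m,x0,x1,y0,y1,nm):
    mm=np.zeros_like(m);mm[y0:y1,x0:x1]=m[y0:y1,x0:x1]
    cs,_=cv2.findContours(mm,cv2.RETR_EXTERNAL,cv2.CHAIN_APPROX_NONE);c=max(cs,key=cv2.contourArea)
    r=cv2.minAreaRect(c);print(nm,r,cv2.boxPoints(r).round(1).tolist());return cv2.boxPoints(r)
g=((f[:,:,0]>f[:,:,1]-2)&(f[:,:,0]>90)).astype(np.uint8)
for z in(0.013,0.026,0.039):
    q=rect(g,335,400,230,290,"cast");P=np.array([plane(t,*p,z) for p in q]);print(z,P.round(4).tolist(),np.linalg.norm(P-np.roll(P,1,0),axis=1).round(4))
q=rect(g,180,370,125,175,"bed");P=np.array([plane(t,*p,0.02) for p in q]);print(P.round(4).tolist(),np.linalg.norm(P-np.roll(P,1,0),axis=1).round(4))
E
```

```text
cast ((365.4000244140625, 259.20001220703125), (40.24921798706055, 29.516094207763672), 26.56505012512207) [[340.79998779296875, 263.3999938964844], [354.0, 237.0], [390.0, 255.0], [376.79998779296875, 281.3999938964844]]
0.013 [[0.413, -0.1342, 0.013], [0.4668, -0.1606, 0.013], [0.4316, -0.2337, 0.013], [0.3781, -0.207, 0.013]] [0.0807 0.06   0.0811 0.0598]
cast ((365.4000244140625, 259.20001220703125), (40.24921798706055, 29.516094207763672), 26.56505012512207) [[340.79998779296875, 263.3999938964844], [354.0, 237.0], [390.0, 255.0], [376.79998779296875, 281.3999938964844]]
0.026 [[0.4128, -0.1329, 0.026], [0.466, -0.159, 0.026], [0.4312, -0.2313, 0.026], [0.3783, -0.2049, 0.026]] [0.0798 0.0593 0.0802 0.0591]
cast ((365.4000244140625, 259.20001220703125), (40.24921798706055, 29.516094207763672), 26.56505012512207) [[340.79998779296875, 263.3999938964844], [354.0, 237.0], [390.0, 255.0], [376.79998779296875, 281.3999938964844]]
0.039 [[0.4126, -0.1317, 0.039], [0.4651, -0.1575, 0.039], [0.4307, -0.2288, 0.039], [0.3785, -0.2027, 0.039]] [0.0788 0.0586 0.0792 0.0584]
bed ((278.7384948730469, 151.2923126220703), (31.06321144104004, 161.41775512695312), 86.8201675415039) [[197.3000030517578, 140.3000030517578], [358.5, 131.3000030517578], [360.20001220703125, 162.3000030517578], [199.0, 171.3000030517578]]
[[0.6596, 0.163, 0.02], [0.6844, -0.1679, 0.02], [0.6196, -0.1717, 0.02], [0.5951, 0.1572, 0.02]] [0.0647 0.3318 0.0649 0.3299]
```

View pics/crop.png

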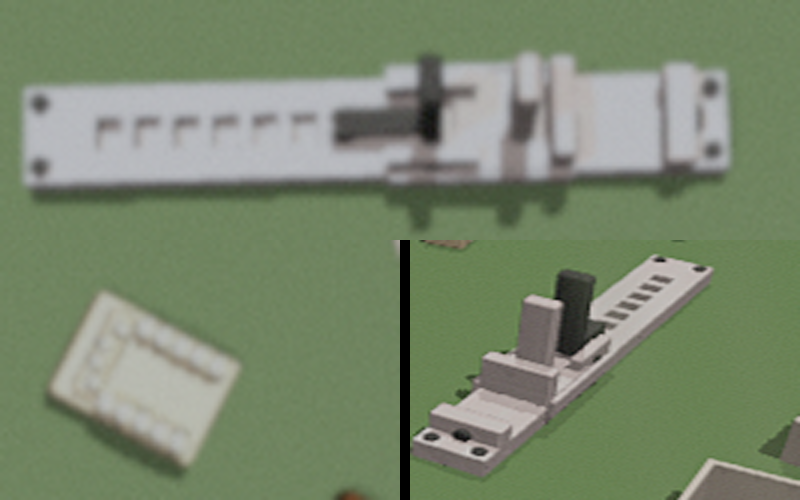

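The crop gives the bed corners (23,87), (728,69), (730,170) and (25,186). Stop top edge is at x≈665, the jaw plate face at x≈577, the steel lever at (430,60–140), the fixed bar at (525,65), and six notches are free. The cast's teeth face up, with the long side along the box (100,290)→(240,365).

Run:
```python
from h import *
t=load("top0")
pt=lambda x,y,z:plane(t,x/4+180-.4,y/4+120-.4,z)
C=np.array([pt(*p,0.02) for p in((23,87),(728,69),(730,170),(25,186))])
print(C.round(4).tolist(),np.linalg.norm(C-np.roll(C,1,0),axis=1))
d=(C[0]+C[3]-C[1]-C[2])[:2];L=np.linalg.norm(d)/2;d/=np.linalg.norm(d);ctr=C.mean(0)[:2]
print("bed len",L,"ydir",d,"yaw",np.degrees(np.arctan2(-d[0],d[1])),"ctr",ctr)
ex=np.array([d[1],-d[0]])
def loc(n,x,y,z):
    p=pt(x,y,z)[:2]-ctr;print(n,"along",round(p@d*1e3,1),"across",round(p@ex*1e3,1))
loc("stop face top far",664,66,.06);loc("stop face top near",667,163,.06);loc("stop back",697,66,.06)
loc("jaw face top hi",576,58,.06);loc("jaw face top lo",577,160,.06);loc("jaw back",550,60,.06)
loc("fixedbar top",538,55,.121);loc("fixedbar top",515,55,.121)
loc("lever top",440,57,.121);loc("lever top",418,57,.121);
for x in(97,136,175,213,253,292):loc("notch",x,130,.02)
for nx,ny,z in((560,60,0.06),):pass
s=load("scene0")
# check with scene: corners
for al,ac,z,nm in((-180,25,.02,'c'),(180,25,.02,'c'),(180,-25,.02,''),(-180,-25,.02,'')):
    p=ctr+d*al/1e3+ex*ac/1e3;print(np.round(proj(s,[*p,z]),1))
```

```text
[[0.6569, 0.1874, 0.02], [0.6729, -0.1744, 0.02], [0.6201, -0.1756, 0.02], [0.6054, 0.1844, 0.02]] [0.05156791 0.3621652  0.05275604 0.36038937]
bed len 0.3612768026726365 ydir [-0.04262796  0.99909102] yaw 2.4431425996518814 ctr [0.63881751 0.00543408]
stop face top far along -143.7 across 18.8
stop face top near along -143.4 across -30.0
stop back along -160.1 across 18.4
jaw face top hi along -100.2 across 24.0
jaw face top lo along -99.0 across -27.4
jaw back along -87.3 across 23.3
fixedbar top along -78.0 across 10.4
fixedbar top along -67.2 across 10.7
lever top along -32.2 across 10.6
lever top along -21.9 across 10.8
notch along 143.3 across 2.4
notch along 123.4 across 1.9
notch along 103.4 across 1.4
notch along 84.0 across 0.9
notch along 63.5 across 0.4
notch along 43.5 across -0.0
[305.  310.7]
[381.4 213.9]
[361.3 207.3]
[280.8 299.5]
```

>>> {"api": "arm_command", "payload": {"series": [[100,20,-32,0,0,0,1.2],[100,20,-32,0,0,0,1.2],[100,20,-32,0,0,0,1.2],[100,20,-32,0,0,0,1.2],[100,20,-32,0,0,0,1.2],[100,20,-32,0,0,0,1.2],[100,20,-32,0,0,0,1.2],[100,20,-32,0,0,0,1.2],[100,20,-32,0,0,0,1.2],[100,20,-32,0,0,0,1.2]]}}

```text
t: 1.1
eef_pos: [0.4293, 0.2601, 0.2422]
orientation: [[-0.986, 0.164, -0.0], [0.164, 0.986, -0.0], [0.0, -0.0, -1.0]]
ft_force: [1.2, -0.2, 1.1]
width: 0.0855
grip_force: 0.0
```

>>> {"api": "arm_command", "payload": {"series": [[100,21,-31,0,0,0,1.2],[100,21,-31,0,0,0,1.2],[100,21,-31,0,0,0,1.2],[100,21,-31,0,0,0,1.2],[100,21,-31,0,0,0,1.2],[100,21,-31,0,0,0,1.2],[100,21,-31,0,0,0,1.2],[100,21,-31,0,0,0,1.2],[100,21,-31,0,0,0,1.2],[100,24,-34,0,0,0,1.2]]}}

```text
t: 2.1
eef_pos: [0.6422, -0.0521, 0.2419]
orientation: [[-0.999, -0.046, -0.001], [-0.046, 0.999, 0.001], [0.001, 0.001, -1.0]]
ft_force: [0.1, 1.0, -0.5]
width: 0.0851
grip_force: 0.0
```

```bash
cat >> h.py <<'E'
def wpix(o,c,p):
    """world point -> wrist pixel"""
    q=np.linalg.inv(c['T_tool_cam'])@np.r_[o['orientation'].T@(np.asarray(p)-o['eef_pos']),1];x,y,z=q[0],-q[1],-q[2]
    th=np.arctan2(np.hypot(x,y),z);r=c['K'][0,0]*th/np.hypot(x,y);return c['K'][0,2]+r*x,c['K'][1,2]+r*y
def wplane(o,c,u,v,z):
    x,y=u-c['K'][0,2],v-c['K'][1,2];r=np.hypot(x,y);th=r/c['K'][0,0]
    d=np.array([np.sin(th)*x/r,-np.sin(th)*y/r,-np.cos(th)]);T=c['T_tool_cam'];R=o['orientation']
    d=R@T[:3,:3]@d;p=o['eef_pos']+R@T[:3,3];return p+d*(z-p[2])/d[2]
E
python3 - <<'E'
from workcell import arm
from h import *
o=arm.get_obs();c=arm.read_camera("wrist");cv2.imwrite("pics/w1.png",c['frame'][:,:,::-1])
np.savez("pics/w1.npz",eef_pos=o['eef_pos'],ori=o['orientation'],frame=c['frame'],K=c['K'],T=c['T_tool_cam'])
print(o['t'],o['eef_pos'],o['orientation'].round(3).tolist(),o['ft_force'],o['joint_pos'].round(2) if hasattr(o['joint_pos'],'round') else o['joint_pos']);print(c['K'],c['T_tool_cam'].round(3).tolist())
ctr=np.array([.63882,.00543]);d=np.array([-.04263,.99909]);ex=np.array([d[1],-d[0]])
for n,a,b,z in(("fix outer L",-79.5,-12,121),("fix outer R",-79.5,12,121),("lev outer L",-21.5,-12,121),("lev R",-21.5,12,121),("stop L",-143.5,-25,60),("stop R",-143.5,25,60),("jaw L",-99.5,-25,60),("jaw R",-99.5,25,60)):
    print(n,np.round(wpix(o,c,[*(ctr+d*a/1e3+ex*b/1e3),z/1e3]),1))
E
```

```text
2.1 [ 0.64215235 -0.05212672  0.24194721] [[-0.999, -0.046, -0.001], [-0.046, 0.999, 0.001], [0.001, 0.001, -1.0]] [ 0.09619337  0.97436689 -0.45247948] [-0.16  0.47  0.24  1.54 -0.12  1.15  1.72]
[[325.1922621    0.         275.54348915]
 [  0.         325.1922621  213.45392307]
 [  0.           0.           1.        ]] [[0.001, 0.948, 0.319, 0.083], [1.0, -0.001, 0.0, -0.0], [0.0, 0.319, -0.948, -0.132], [0.0, 0.0, 0.0, 1.0]]
fix outer L [248.6 195.6]
fix outer R [249.3 223.4]
lev outer L [320.1 195.9]
lev R [318.8 223.6]
stop L [189.9 167.1]
stop R [193.1 214.4]
jaw L [233.1 166.4]
jaw R [234.7 214.5]
```

View pics/w1.png

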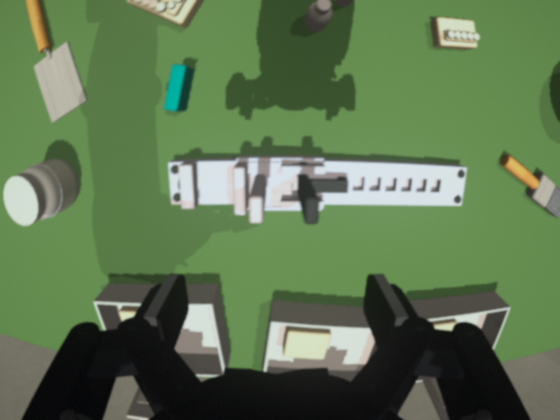

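The wrist view agrees with the computed positions: fixed bar at (256,210), lever at (312,205), stop edge at about 193, jaw face at about 234. I'll descend over the handle.

>>> {"api": "arm_command", "payload": {"series": [[100,-1,3,-30,0,0,0],[100,0,0,-30,0,0,0],[100,0,0,-30,0,0,0],[100,0,0,-30,0,0,0],[100,0,0,-20,0,0,0],[100,0,0,-12,0,0,0],[100,0,0,0,0,0,0],[100,0,0,0,0,0,0]]}}

```text
t: 2.95
eef_pos: [0.6412, -0.0484, 0.0909]
orientation: [[-0.999, -0.044, 0.001], [-0.044, 0.999, -0.0], [-0.001, -0.0, -1.0]]
ft_force: [-0.3, -0.4, 0.6]
width: 0.0851
grip_force: 0.0
```

>>> {"api": "arm_command", "payload": {"series": [[75,0,0,0,0,0,0],[70,0,-1,0,0,0,0],[65,0,-1,0,0,0,0],[60,0,-1,0,0,0,0],[55,0,0,0,0,0,0],[50,0,0,0,0,0,0],[50,0,0,0,0,0,0],[50,0,0,0,0,0,0]]}}

```text
t: 3.75
eef_pos: [0.6422, -0.0515, 0.093]
orientation: [[-0.999, -0.043, 0.004], [-0.043, 0.999, 0.001], [-0.004, 0.001, -1.0]]
ft_force: [-3.3, -0.1, 14.1]
width: 0.0443
grip_force: 59.8
```

>>> {"api": "arm_command", "payload": {"series": [[50,-0.2,5,1,0,0,0],[50,-0.4,10,1,0,0,0],[50,-0.4,10,0,0,0,0],[50,-0.4,10,0,0,0,0],[50,-0.5,12,0,0,0,0],[50,-0.6,14,0,0,0,0],[50,-0.6,14,0,0,0,0],[50,-0.6,14,0,0,0,0],[50,-0.6,14,0,0,0,0],[50,-0.4,9,0,0,0,0]]}}

```text
t: 4.75
eef_pos: [0.6373, 0.0625, 0.0931]
orientation: [[-0.999, -0.045, 0.003], [-0.045, 0.999, 0.001], [-0.003, 0.001, -1.0]]
ft_force: [6.6, -1.0, 1.5]
width: 0.0445
grip_force: 62.2
```

>>> {"api": "arm_command", "payload": {"series": [[50,-0.2,5,0,0,0,0],[50,0,2,0,0,0,0],[50,0,1,0,0,0,0],[50,0,1,0,0,0,0],[50,0,0,0,0,0,0],[50,0,0,0,0,0,0]]}}

```text
t: 5.35
eef_pos: [0.637, 0.0701, 0.0931]
orientation: [[-0.999, -0.044, 0.002], [-0.044, 0.999, 0.001], [-0.002, 0.001, -1.0]]
ft_force: [4.2, -0.2, 3.7]
width: 0.0442
grip_force: 62.0
```

>>> {"api": "arm_command", "payload": {"series": [[50,0,1,0,0,0,0],[50,0,0,0,0,0,0]]}}

```text
t: 5.55
eef_pos: [0.637, 0.0702, 0.093]
orientation: [[-0.999, -0.043, 0.002], [-0.043, 0.999, -0.0], [-0.002, -0.0, -1.0]]
ft_force: [5.6, -2.7, 4.0]
width: 0.0445
grip_force: 63.4
```

>>> {"api": "arm_command", "payload": {"series": [[50,0,1,0,0,0,0],[50,0,0,0,0,0,0]]}}

```text
t: 5.75
eef_pos: [0.637, 0.0702, 0.093]
orientation: [[-0.999, -0.043, 0.002], [-0.043, 0.999, -0.001], [-0.002, -0.001, -1.0]]
ft_force: [4.4, -5.2, 4.0]
width: 0.0442
grip_force: 64.9
```

>>> {"api": "arm_command", "payload": {"series": [[53,0,-1,0,0,0,0],[55,0,0.5,0,0,0,0],[57,0,0.5,0,0,0,0],[59,0,0.5,0,0,0,0],[62,0,1,0,0,0,0],[65,0,1,0,0,0,0],[70,0,1,0,0,0,0],[80,0,0,0,0,0,0],[100,0,0,0,0,0,0],[100,0,0,0,0,0,0]]}}

```text
t: 6.75
eef_pos: [0.6355, 0.075, 0.0922]
orientation: [[-0.999, -0.044, -0.001], [-0.044, 0.999, -0.0], [0.001, -0.0, -1.0]]
ft_force: [-0.8, 0.3, 0.2]
width: 0.0855
grip_force: 0.0
```

>>> {"api": "arm_command", "payload": {"series": [[100,0,0,0,0,0,0],[100,0,0,25,0,0,0],[100,0,0,40,0,0,0],[100,0,0,40,0,0,0],[100,0,0,30,0,0,0],[100,0,0,0,0,0,0]]}}

```text
t: 7.35
eef_pos: [0.6383, 0.0752, 0.2324]
orientation: [[-0.999, -0.044, 0.008], [-0.044, 0.999, 0.002], [-0.008, 0.001, -1.0]]
ft_force: [0.2, -0.4, -0.1]
width: 0.0854
grip_force: 0.0
```

Run:
```python
from workcell import arm
from h import *
o=arm.get_obs();c=arm.read_camera("wrist")
im=cv2.resize(c['frame'][120:260,130:480,::-1],None,fx=2,fy=2,interpolation=cv2.INTER_CUBIC);cv2.imwrite("pics/w2.png",im)
print(o['t'],o['eef_pos'],o['ft_force'])
ctr=np.array([.63882,.00543]);d=np.array([-.04263,.99909]);ex=np.array([d[1],-d[0]])
for n,a,b,z in(("fix outer L",40.5,-12,121),("lev outer L",98.5,-12,121),("lev sq",84.5,-12,121),("lev .13",89.5,-12,121),("stop R",-143.5,25,60),("jaw R",20.5,25,60)):
    p=np.array(wpix(o,c,[*(ctr+d*a/1e3+ex*b/1e3),z/1e3]));print(n,((p-[130,120])*2).round(1))
```

```text
7.35 [0.63830239 0.07515303 0.23239689] [ 0.21975667 -0.39652861 -0.05581391]
fix outer L [216.2 151.6]
lev outer L [364.8 151.8]
lev sq [329.1 151.6]
lev .13 [341.9 151.7]
stop R [-89.6 188.8]
jaw R [192.2 189.4]
```

View pics/w2.png

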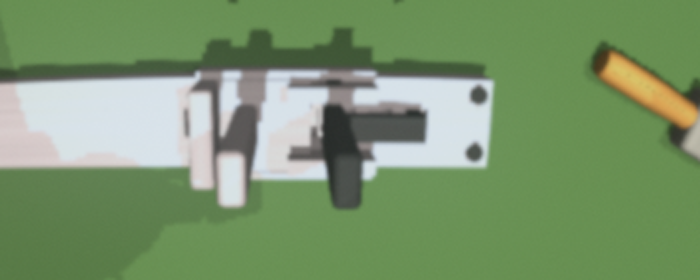

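The fixed bar is at 217 and the lever's outer edge at about 361 (rest predicts 365, pawl-on-top 342), so the jaw is latched in the last notch. Next is the cast.

>>> {"api": "arm_command", "payload": {"series": [[100,-14,-17,0,0,0,-7.8],[100,-14,-17,0,0,0,-7.8],[100,-14,-17,0,0,0,-7.8],[100,-14,-17,0,0,0,-7.8],[100,-14,-17,0,0,0,-7.8],[100,-14,-17,0,0,0,-7.8],[100,-14,-17,0,0,0,-7.8],[100,-14,-17,0,0,0,-7.8],[100,-14,-17,0,0,0,-7.8],[100,-14,-17,0,0,0,-7.8]]}}

```text
t: 8.4
eef_pos: [0.4944, -0.0954, 0.2262]
orientation: [[-0.245, 0.969, -0.002], [0.969, 0.245, -0.0], [0.0, -0.002, -1.0]]
ft_force: [0.7, -1.0, 0.6]
width: 0.0855
grip_force: 0.0
```

>>> {"api": "arm_command", "payload": {"series": [[100,-15,-17,0,0,0,-8],[100,-15,-17,0,0,0,-8],[100,-15,-17,0,0,0,-8],[100,-15,-18,0,0,0,-8],[100,-15,-18,0,0,0,-8],[100,0,0,0,0,0,0],[100,0,0,0,0,0,0]]}}

```text
t: 9.1
eef_pos: [0.4204, -0.1817, 0.2267]
orientation: [[0.43, 0.903, -0.001], [0.903, -0.43, 0.0], [-0.0, -0.001, -1.0]]
ft_force: [0.3, 0.1, -0.4]
width: 0.0857
grip_force: 0.0
```

```bash
cat > cast.py <<'E'
from workcell import arm
from h import *
import sys
o=arm.get_obs();c=arm.read_camera("wrist");f=c['frame'].astype(int)
print(o['t'],o['eef_pos'],o['orientation'].round(3).tolist(),o['ft_force'])
g=((f[:,:,0]>f[:,:,1]-2)&(f[:,:,0]>90)).astype(np.uint8)
u,v=wpix(o,c,[.422,-.182,.026]);print("exp",u,v)
cs,_=cv2.findContours(g,cv2.RETR_EXTERNAL,cv2.CHAIN_APPROX_NONE)
cs=[k for k in cs if cv2.contourArea(k)>800 and abs(cv2.pointPolygonTest(k,(u,v),True))<60];k=max(cs,key=lambda k:cv2.pointPolygonTest(k,(u,v),True))
print(cv2.contourArea(k),cv2.boundingRect(k))
for z in(0.0,.026):
    P=np.array([wplane(o,c,*p,z)[:2] for p in k[:,0,:].astype(float)])*1e3
    r=cv2.minAreaRect(P.astype(np.float32));print(z,r)
im=c['frame'][:,:,::-1].copy();cv2.drawContours(im,[k],-1,(0,0,255),1);cv2.imwrite("pics/w3.png",im)
E
python3 cast.py
```

```text
9.1 [ 0.42037943 -0.18166395  0.2266679 ] [[0.43, 0.903, -0.001], [0.903, -0.43, 0.0], [-0.0, -0.001, -1.0]] [ 0.2972634   0.06486909 -0.44597248]
exp 277.8243692574957 185.53009621721037
947.5 (251, 147, 55, 75)
0.0 ((418.858642578125, -186.71609497070312), (86.44210815429688, 58.707862854003906), 62.21769714355469)
0.026 ((421.50439453125, -180.966796875), (80.18045043945312, 54.45518112182617), 62.217689514160156)
```

View pics/w3.png

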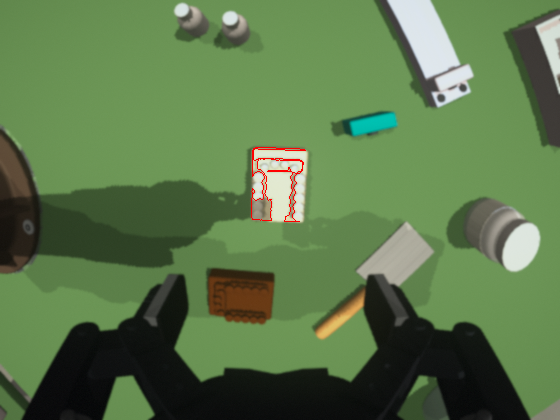

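The wrist view puts the cast at cols 251–307, rows 147–222, between the fingers and nearly aligned (about 2° off). I'll descend and grip.

>>> {"api": "arm_command", "payload": {"series": [[100,1.5,0,-30,0,0,-1.5],[100,0,0,-35,0,0,0],[100,0,0,-35,0,0,0],[100,0,0,-35,0,0,0],[100,0,0,-30,0,0,0],[100,0,0,-20,0,0,0],[100,0,0,-15,0,0,0],[100,0,0,-10,0,0,0],[100,0,0,0,0,0,0]]}}

```text
t: 10.05
eef_pos: [0.422, -0.1812, 0.0161]
orientation: [[0.452, 0.892, -0.002], [0.892, -0.452, 0.001], [-0.0, -0.002, -1.0]]
ft_force: [0.2, -0.3, -0.5]
width: 0.0853
grip_force: 0.0
```

>>> {"api": "arm_command", "payload": {"series": [[80,0,0,0,0,0,0],[72,0,0,0,0,0,0],[65,0,0,0,0,0,0],[55,0,0,0,0,0,0],[50,0,0,0,0,0,0],[50,0,0,0,0,0,0]]}}

```text
t: 10.65
eef_pos: [0.4231, -0.1819, 0.0184]
orientation: [[0.454, 0.891, 0.002], [0.891, -0.454, 0.0], [0.001, 0.002, -1.0]]
ft_force: [-0.3, 0.3, 7.9]
width: 0.0567
grip_force: 61.9
```

>>> {"api": "arm_command", "payload": {"series": [[50,0,0,15,0,0,0],[50,0,0,30,0,0,0],[50,0,0,40,0,0,0],[50,10,4,30,0,0,0],[50,20,8,10,0,0,3],[50,25,10,0,0,0,4],[50,25,10,0,0,0,4],[50,25,10,0,0,0,4],[50,25,10,0,0,0,4],[50,25,10,0,0,0,4]]}}

```text
t: 11.65
eef_pos: [0.5782, -0.1191, 0.1428]
orientation: [[0.066, 0.998, 0.0], [0.998, -0.066, 0.0], [0.0, 0.0, -1.0]]
ft_force: [0.7, -0.4, -2.2]
width: 0.0566
grip_force: 66.4
```

>>> {"api": "arm_command", "payload": {"series": [[50,25,10,0,0,0,4],[50,25,10,0,0,0,2.5],[50,10,6,0,0,0,0],[50,5,4,0,0,0,0],[50,0,0,0,0,0,0],[50,0,0,0,0,0,0]]}}

```text
t: 12.25
eef_pos: [0.6413, -0.0906, 0.1424]
orientation: [[-0.043, 0.999, -0.001], [0.999, 0.043, -0.0], [-0.0, -0.001, -1.0]]
ft_force: [-0.3, -0.3, -1.8]
width: 0.0568
grip_force: 66.3
```

Run:
```python
from workcell import arm
from h import *
o=arm.get_obs();c=arm.read_camera("wrist")
cv2.imwrite("pics/w4.png",cv2.resize(c['frame'][60:340,110:440,::-1],None,fx=2,fy=2,interpolation=cv2.INTER_CUBIC))
print(o['t'],o['eef_pos'],o['orientation'].round(3).tolist(),o['ft_force'],o['width'])
R=o['orientation']
for a in(-40,40):
  for b in(-29,29):
    p=o['eef_pos']+R@np.array([a,b,0])/1e3
    for z in(0.0076,):
        print(a,b,((np.array(wpix(o,c,[p[0],p[1],o['eef_pos'][2]+z]))-[110,60])*2).round(1))
ctr=np.array([.63882,.00543]);d=np.array([-.04263,.99909]);ex=np.array([d[1],-d[0]])
for b in(-25,25): print("stop",((np.array(wpix(o,c,[*(ctr-d*.1435+ex*b/1e3),.06]))-[110,60])*2).round(1))
```

```text
12.25 [ 0.64132961 -0.09056495  0.14236661] [[-0.043, 0.999, -0.001], [0.999, 0.043, -0.0], [-0.0, -0.001, -1.0]] [-0.28924517 -0.31178585 -1.84032211] 0.05682728067406737
-40 -29 [222.5 596.7]
-40 29 [443.8 596.8]
40 -29 [192.9 307.7]
40 29 [474.9 308. ]
stop [271.9 448.1]
stop [402.1 448.1]
```

View pics/w4.png

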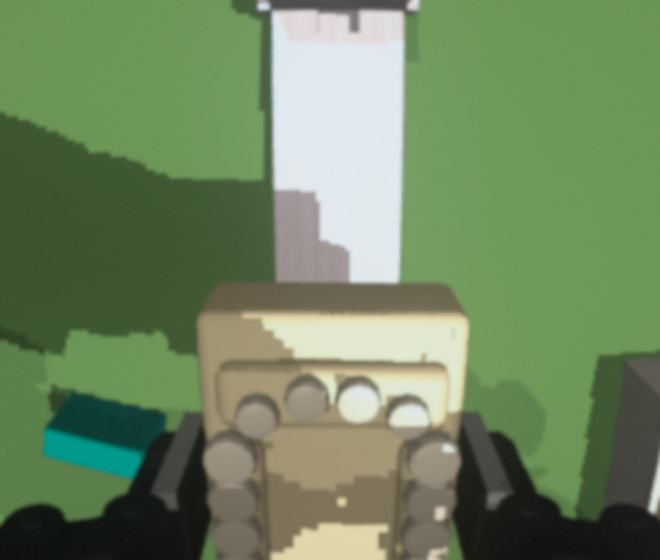

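The cast is held level: its front top edge is at row ~315 (308 predicted), so its centre sits about 2 mm stop-side of the TCP. It is centred on the bed (332 vs 337). I'll lower it with about 5 mm clearance to the stop.

>>> {"api": "arm_command", "payload": {"series": [[50,0,0,-25,0,0,0],[50,0,0,-30,0,0,0],[50,0,0,-25,0,0,0],[50,0,0,-13,0,0,0],[50,0,0,-6,0,0,0],[50,0,0,-2,0,0,0],[50,0,0,0,0,0,0],[50,0,0,0,0,0,0]]}}

```text
t: 13.1
eef_pos: [0.6432, -0.0901, 0.0425]
orientation: [[-0.044, 0.999, 0.002], [0.999, 0.044, -0.0], [-0.0, 0.002, -1.0]]
ft_force: [-0.6, -0.2, -2.0]
width: 0.0564
grip_force: 66.3
```

>>> {"api": "arm_command", "payload": {"series": [[50,0,-1,0,0,0,0],[50,0,-1,0,0,0,0],[50,0,-1,0,0,0,0],[50,0,0,0,0,0,0]]}}

```text
t: 13.5
eef_pos: [0.6425, -0.0932, 0.0415]
orientation: [[-0.044, 0.999, 0.0], [0.999, 0.044, -0.0], [-0.0, 0.0, -1.0]]
ft_force: [-1.0, 0.7, -2.0]
width: 0.057
grip_force: 66.3
```

>>> {"api": "arm_command", "payload": {"series": [[50,0,-1,0,0,0,0],[50,0,-1,0,0,0,0],[50,0,0,0,0,0,0]]}}

```text
t: 13.8
eef_pos: [0.6424, -0.0952, 0.0413]
orientation: [[-0.044, 0.999, -0.0], [0.999, 0.044, -0.0], [-0.0, -0.0, -1.0]]
ft_force: [-0.1, -0.8, -2.1]
width: 0.0566
grip_force: 66.3
```

>>> {"api": "arm_command", "payload": {"series": [[50,0,-1,0,0,0,0],[50,0,0,0,0,0,0],[50,0,0,0,0,0,0]]}}

```text
t: 14.1
eef_pos: [0.6424, -0.0959, 0.0413]
orientation: [[-0.044, 0.999, 0.0], [0.999, 0.044, -0.0], [-0.0, 0.0, -1.0]]
ft_force: [0.2, 0.2, -2.2]
width: 0.0565
grip_force: 66.3
```

>>> {"api": "arm_command", "payload": {"series": [[50,0,0,-1,0,0,0],[50,0,0,-1,0,0,0],[50,0,0,0,0,0,0]]}}

```text
t: 14.4
eef_pos: [0.6423, -0.0958, 0.0391]
orientation: [[-0.044, 0.999, -0.0], [0.999, 0.044, 0.0], [0.0, -0.0, -1.0]]
ft_force: [-0.1, 0.4, -2.1]
width: 0.0566
grip_force: 66.3
```

>>> {"api": "arm_command", "payload": {"series": [[50,0,0,-1,0,0,0],[50,0,0,0,0,0,0]]}}

```text
t: 14.6
eef_pos: [0.6425, -0.0958, 0.0386]
orientation: [[-0.044, 0.999, 0.0], [0.999, 0.044, 0.0], [0.0, 0.0, -1.0]]
ft_force: [-1.6, 0.7, 1.6]
width: 0.0568
grip_force: 66.7
```

Bed contact at z=0.0386, as expected. I'll push gently to the stop while it slides on the bed.

>>> {"api": "arm_command", "payload": {"series": [[50,0,-1,0,0,0,0],[50,0,0,0,0,0,0],[50,0,0,0,0,0,0]]}}

```text
t: 14.9
eef_pos: [0.6426, -0.0963, 0.0386]
orientation: [[-0.044, 0.999, 0.0], [0.999, 0.044, 0.001], [0.001, 0.0, -1.0]]
ft_force: [-1.9, 3.8, 4.3]
width: 0.0566
grip_force: 67.2
```

>>> {"api": "arm_command", "payload": {"series": [[50,0,-1,0,0,0,0],[50,0,-1,0,0,0,0],[50,0,0,0,0,0,0]]}}

```text
t: 15.2
eef_pos: [0.643, -0.0988, 0.0386]
orientation: [[-0.044, 0.999, 0.001], [0.999, 0.044, 0.0], [0.0, 0.001, -1.0]]
ft_force: [-0.7, 5.0, 4.7]
width: 0.0561
grip_force: 67.0
```

>>> {"api": "arm_command", "payload": {"series": [[50,0,-1,0.5,0,0,0],[50,0,0,0,0,0,0],[50,0,0,0,0,0,0]]}}

```text
t: 15.5
eef_pos: [0.6428, -0.0992, 0.0386]
orientation: [[-0.045, 0.999, 0.0], [0.999, 0.045, 0.0], [0.0, 0.0, -1.0]]
ft_force: [1.3, 4.2, 0.7]
width: 0.0566
grip_force: 66.7
```

>>> {"api": "arm_command", "payload": {"series": [[50,0,-1,0,0,0,0],[50,0,0,0,0,0,0],[50,0,0,0,0,0,0]]}}

```text
t: 15.8
eef_pos: [0.6427, -0.0993, 0.0386]
orientation: [[-0.045, 0.999, 0.0], [0.999, 0.045, 0.002], [0.002, 0.0, -1.0]]
ft_force: [1.1, 7.6, 2.5]
width: 0.0563
grip_force: 66.8
```

Contact with the stop (−0.0993, 7.6 N). Release and rise.

>>> {"api": "arm_command", "payload": {"series": [[50,0,1.5,0,0,0,0],[60,0,0,0,0,0,0],[68,0,0,0,0,0,0],[75,0,0,0,0,0,0],[85,0,0,0,0,0,0],[100,0,0,0,0,0,0],[100,0,0,0,0,0,0],[100,0,0,5,0,0,0],[100,0,0,20,0,0,0],[100,0,0,40,0,0,0]]}}

```text
t: 16.8
eef_pos: [0.6404, -0.0989, 0.1022]
orientation: [[-0.044, 0.999, -0.005], [0.999, 0.044, 0.0], [0.001, -0.005, -1.0]]
ft_force: [0.5, 0.7, 0.4]
width: 0.0854
grip_force: 0.0
```

>>> {"api": "arm_command", "payload": {"series": [[100,0,0,40,0,0,0],[100,0,0,40,0,0,0],[100,0,10,40,0,0,5],[100,0,20,5,0,0,8],[100,0,20,0,0,0,8],[100,0,20,0,0,0,8],[100,0,20,0,0,0,8],[100,0,20,0,0,0,8],[100,0,20,0,0,0,8],[100,0,15,0,0,0,8]]}}

```text
t: 17.8
eef_pos: [0.6423, 0.0471, 0.2292]
orientation: [[-0.898, 0.44, 0.0], [0.44, 0.898, 0.0], [-0.0, 0.0, -1.0]]
ft_force: [0.1, -0.6, 0.3]
width: 0.0856
grip_force: 0.0
```

Run:
```python
from workcell import arm
from h import *
o=arm.get_obs();print(o['t'],o['eef_pos'],o['orientation'].round(3).tolist(),o['width'])
c=arm.read_camera("top")
cv2.imwrite("pics/t2.png",cv2.resize(c['frame'][110:190,180:380,::-1],None,fx=4,fy=4,interpolation=cv2.INTER_CUBIC))
```

```text
17.8 [0.64227022 0.04707811 0.2292343 ] [[-0.898, 0.44, 0.0], [0.44, 0.898, 0.0], [-0.0, 0.0, -1.0]] 0.08557338936313033
```

View pics/t2.png

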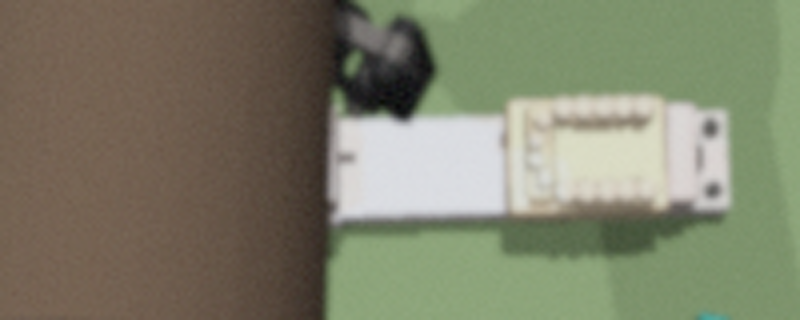

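The cast (507–665, 97–215) sits flush against the stop and aligned with the bed. Back to the handle.

>>> {"api": "arm_command", "payload": {"series": [[100,-2,8,0,0,0,8],[100,-2,8,0,0,0,8],[100,-2,8.5,0,0,0,8],[100,0,0,0,0,0,4.5],[100,0,0,-25,0,0,0],[100,0,0,-35,0,0,0],[100,0,0,-35,0,0,0],[100,0,0,-25,0,0,0],[100,0,0,-16,0,0,0],[100,0,0,0,0,0,0]]}}

```text
t: 18.85
eef_pos: [0.6348, 0.069, 0.0906]
orientation: [[-0.999, -0.032, -0.004], [-0.032, 0.999, -0.001], [0.004, -0.001, -1.0]]
ft_force: [-0.2, -0.3, 0.1]
width: 0.0855
grip_force: 0.0
```

>>> {"api": "arm_command", "payload": {"series": [[75,0,0,0,0,0,0],[70,0,-1,0,0,0,0],[65,0,-1,0,0,0,0],[60,0,-1,0,0,0,0],[55,0,0,0,0,0,0],[50,0,0,0,0,0,0],[50,0,0,0,0,0,0],[50,0,0,0,0,0,0]]}}

```text
t: 19.65
eef_pos: [0.6381, 0.0671, 0.0963]
orientation: [[-0.999, -0.034, 0.005], [-0.034, 0.999, 0.001], [-0.005, 0.001, -1.0]]
ft_force: [-4.2, -1.7, 14.1]
width: 0.0441
grip_force: 55.7
```

>>> {"api": "arm_command", "payload": {"series": [[50,0.2,-4,0,0,0,0],[50,0.4,-8,0,0,0,0],[50,0.4,-10,0,0,0,0],[50,0.4,-10,0,0,0,0],[50,0.4,-10,0,0,0,0],[50,0.4,-10,0,0,0,0],[50,0.4,-10,0,0,0,0],[50,0.4,-8,0,0,0,0],[50,0,-4,0,0,0,0],[50,0,0,0,0,0,0]]}}

```text
t: 20.65
eef_pos: [0.6412, -0.0076, 0.0963]
orientation: [[-0.999, -0.034, 0.005], [-0.034, 0.999, 0.001], [-0.005, 0.001, -1.0]]
ft_force: [-2.9, -1.1, 13.8]
width: 0.0439
grip_force: 56.7
```

>>> {"api": "arm_command", "payload": {"series": [[50,0,-2,0,0,0,0],[50,0,0,0,0,0,0]]}}

```text
t: 20.85
eef_pos: [0.6413, -0.0086, 0.0963]
orientation: [[-0.999, -0.035, 0.005], [-0.035, 0.999, 0.001], [-0.005, 0.001, -1.0]]
ft_force: [-3.2, -0.0, 14.1]
width: 0.0437
grip_force: 55.7
```

>>> {"api": "arm_command", "payload": {"series": [[50,0,-2,-1,0,0,0],[50,0,0,-1,0,0,0],[50,0,0,0,0,0,0]]}}

```text
t: 21.15
eef_pos: [0.6414, -0.0108, 0.0962]
orientation: [[-0.999, -0.035, 0.006], [-0.034, 0.999, 0.001], [-0.006, 0.001, -1.0]]
ft_force: [-10.1, -0.6, 32.7]
width: 0.0442
grip_force: 56.4
```

>>> {"api": "arm_command", "payload": {"series": [[50,0,0,2,0,0,0],[50,0,0,1,0,0,0],[53,0,0.4,0,0,0,0],[55,0,0.8,0,0,0,0],[57,0,0.8,0,0,0,0],[59,0,0.8,0,0,0,0],[61,0,0.8,0,0,0,0],[64,0,1.2,0,0,0,0],[67,0,1,0,0,0,0],[67,0,0,0,0,0,0]]}}

```text
t: 22.15
eef_pos: [0.6405, -0.0052, 0.0942]
orientation: [[-0.999, -0.035, 0.002], [-0.035, 0.999, -0.0], [-0.002, -0.0, -1.0]]
ft_force: [5.5, 0.4, 2.5]
width: 0.0573
grip_force: 6.0
```

>>> {"api": "arm_command", "payload": {"series": [[75,0,0,0,0,0,0],[85,0,0,0,0,0,0],[100,0,0,0,0,0,0],[100,0,0,0,0,0,0],[100,0,0,5,0,0,0],[100,0,0,25,0,0,0],[100,0,0,40,0,0,0],[100,0,0,40,0,0,0],[100,0,0,30,0,0,0],[100,0,0,0,0,0,0]]}}

```text
t: 23.15
eef_pos: [0.6418, -0.0053, 0.2393]
orientation: [[-0.999, -0.035, 0.008], [-0.035, 0.999, 0.001], [-0.008, 0.0, -1.0]]
ft_force: [0.3, -0.2, 0.0]
width: 0.0853
grip_force: 0.0
```

Run:
```python
from workcell import arm
from h import *
o=arm.get_obs();c=arm.read_camera("wrist");c2=arm.read_camera("scene")
im=np.vstack([cv2.resize(c['frame'][120:260,130:480,::-1],(700,280),interpolation=cv2.INTER_CUBIC),cv2.resize(c2['frame'][190:330,240:415,::-1],(400,320),interpolation=cv2.INTER_CUBIC)[:, :400] if 0 else cv2.copyMakeBorder(cv2.resize(c2['frame'][190:330,240:415,::-1],(400,320),interpolation=cv2.INTER_CUBIC),0,0,0,300,0)])
cv2.imwrite("pics/w5.png",im)
print(o['t'],o['eef_pos'],o['ft_force'])
ctr=np.array([.63882,.00543]);d=np.array([-.04263,.99909]);ex=np.array([d[1],-d[0]])
for n,a,b,z in(("fix outer",-38.7,-12,121),("lev outer",19.3,-12,121),("lev sq",5.3,-12,121),("stop R",-143.5,25,60),("jaw R",-58.7,25,60)):
    print(n,((np.array(wpix(o,c,[*(ctr+d*a/1e3+ex*b/1e3),z/1e3]))-[130,120])*2).round(1))
```

```text
23.15 [ 0.64181957 -0.00527324  0.23931541] [ 0.26262675 -0.17150788  0.01255568]
fix outer [221.3 147.1]
lev outer [366.2 146.1]
lev sq [331.3 146.2]
stop R [ 42.1 186.5]
jaw R [197.4 185.3]
```

View pics/w5.png

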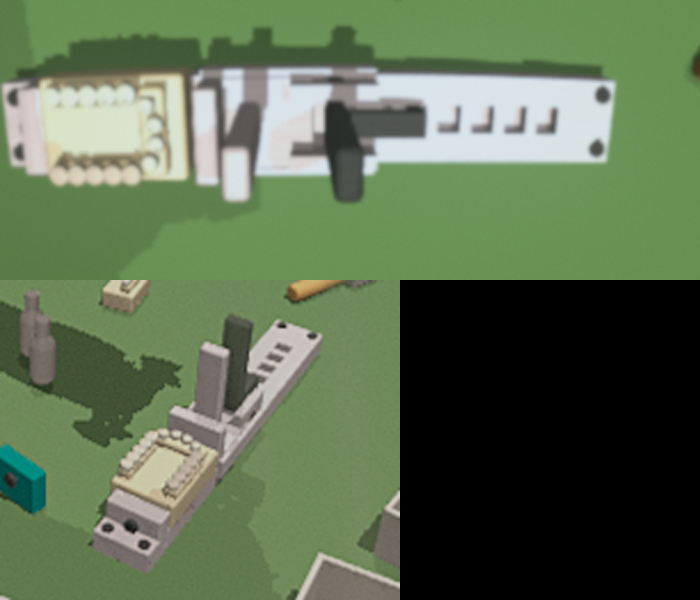

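Four notches are free, so the pawl is in the third. The lever is at rest (outer edge ~364, 366 predicted), the cast is against the stop, and the jaw gap is about 4 mm, too small for another notch.

```bash
python3 -c "
from workcell import arm
print(arm.finish_job())"
```

```text
the job is handed in; nothing more can be done
None
```

The job is handed in at about 23 s: the larger cast sits teeth up against the end stop, and the jaw is latched in the third notch (0.040 m), about 4 mm from the cast and the closest it allows. I left the small cast and look-alikes alone; no verdict was returned.

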